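# Dock the connection module and hold the test box open for loading

### The job

Get the shielded test box ready for me to load: first, with its lid still down, push the loose connection module up against the docking port on the side of the box, so that no gap is left, it stands square and its sides line up with the port's. Then lift the lid by its bar handle to 60 degrees open and finish while holding it there, because it falls shut by itself and I need both hands inside; the module stays docked. Leave the multimeter, the solder spool and the screwdriver where they are.

Things in the scene. Friction and masses are not known exactly. Their poses are not given: they have to be found in the camera images.
- testbox: Grey metal test box, heavy and fixed to the bench, 220 mm deep (its x), 260 mm wide (its y), 84 mm high, 104 mm with the lid shut. Origin: centre of its underside, on the bench. x points to the rear (hinge side, away from the robot), y to its left side, where the docking port is, z up. A brass earth post sticks 14 mm out of the front near the right corner, 35 mm above the bench.
- port_face (a point): Docking port: black block on the box's left side, 56 mm wide (x), from 7 to 51 mm above the bench, standing 15 mm out from the side wall. This point is the centre of its outer face, at (-50, 145, 25) mm in the box's frame; axes as the box's, y straight out of the face.
- module: Loose connection module: aluminium block with black ends, 56 mm wide (x), 110 mm long (y), 50 mm high, 0.25 to 0.5 kg. Origin: centre of its underside, on the bench. The plain contact end (y = -55 mm) looks towards the port; at the outer end two round sockets stick out 14 mm, 27 mm above the bench. It starts 30 to 80 mm off the port, a little turned and to one side.
- module_face (a point): Centre of the module's contact end face, at (0, -55, 25) mm in the module's frame; axes as the module's.
- lid (a joint): Opening angle of the lid in rad: 0 shut, 60 degrees = 1.047, stop at 1.31. It turns about the rear rim of the box; its front edge comes up and back, away from the robot. Flat aluminium cover, 220 x 260 mm, 18 mm thick at its edges, 0.4 to 0.75 kg with its handle. No catch and no stay: let go at any angle, it falls shut.
- lid_hinge (a point): Middle of the hinge line, at (110, 0, 86) mm in the box's frame; turns with the lid. The hinge line runs along its y. In this frame the bar of the handle is centred at (-190, 0, 60) mm.
- lid_handle (a point): Black bar handle (lid_c6) on top of the lid near its front edge. This point is the middle of the bar, which runs along y, is round, 10 mm thick and 110 mm long between its two posts, and stands with its middle 42 mm off the lid's top (146 mm above the bench with the lid shut). x, y, z turn with the lid.
- meter: Orange handheld multimeter lying flat right of the box, 185 x 88 x 40 mm; leave alone. Origin: centre of its underside.
- spool: Spool of solder standing on the bench to the left, 64 mm across, 50 mm high; leave alone. Origin: centre of its underside.
- screwdriver: Screwdriver, 170 mm long, lying on the bench in front of the module; leave alone. Origin: on the bench under its middle, x along it.
Things that resemble listed ones, but are neither listed nor needed, are in the scene too. Of the things shaped like the module, the aluminium one is meant.

How it is judged:
On the way, in this order (a step that is already met when the one before it is completed fails the run):
1. the module is butted flush against the port, square and in line with it, the lid still down (y of module_face in the frame of port_face between -0.004 and 0.0025 m and x of module_face in the frame of port_face between -0.006 and 0.006 m and angle between the y axis of module and the y axis of testbox, either way round below 0.06 rad and angle between module's own z axis and vertical below 0.05 rad and value of joint lid below 0.05 rad), for 0.2 s.
2. the lid is lifted by its handle to 60 degrees (value of joint lid between 0.96 and 1.134 rad and contact force between the fingers and lid_c6 above 0.5 N), for 0.3 s.
At the end, for the whole second after the job is handed in: The lid stands open at 60 degrees, give or take 5, carried by the fingers on its handle, through the last second; the module stands free on the bench against the port: gap under 2.5 mm, sides in line within 6 mm, square within 0.06 rad (all of step 2 and y of module_face in the frame of port_face between -0.004 and 0.0025 m and x of module_face in the frame of port_face between -0.006 and 0.006 m and angle between the y axis of module and the y axis of testbox, either way round below 0.06 rad and angle between module's own z axis and vertical below 0.05 rad and contact force between the fingers and module below 0.05 N); the arm keeps its last pose, push and grip.
It fails at once if the multimeter, the spool or the screwdriver is moved by more than 30 mm (distance of any of meter, spool, screwdriver from where it was at the start of the episode above 0.03 m).
It also fails if it takes over 56 s, if anything falls off the work surface, if the arm or the gripper's body presses on something with over 40 N, if the wrist force passes 120 N, or if a joint passes its speed limit or range.

### The arm

A 6-joint arm with a two-finger parallel gripper is mounted at the origin on the work surface. World frame = base frame: x ahead of the robot, y to its left, z up, the work surface at z = 0. Lengths are in m, angles in rad, forces in N, time in s.
With the tool pointing down it reaches from about 0.225 to 0.875 m from the base axis. Payload 3.4 kg.
Tool frame: the origin (TCP) lies at the very end of the fingers, on their centre line; the grasp point (between the pads) lies 19 mm behind it; z points along the fingers, y is the line along which they close (so a half turn about z gives the same grasp; the last joint's range is limited). The gripper opens to 85 mm and grips with 20 to 120 N. Pads are 22 mm wide; open, the fingers measure 114 mm over their backs; the gripper's body (76 mm by 85 mm) begins 54 mm behind the grasp point. The pads swing forward as they close: fully open they stand 13 mm farther back than shut.
Start: joints at [-1.26, 0.276, 1.505, -0, 1.361, -0.121], TCP at [0.241, -0.522, 0.231] pointing down, gripper open.
Joint ranges: [-2.89, 2.89], [-0.75, 2.08], [0.22, 2.7], [-1.18, 4.32], [0.11, 2.71], [-2.7, 2.7]. Speed limits (rad/s): [2.57, 2.57, 3.14, 3.14, 3.14, 3.14].

### API

Orientations are given as a unit quaternion [w, x, y, z].
In Python, from rig import manip, eyes gives the robot as it stands.
- The arm moves only by the tool servo_tool, never from a script. Its argument "series" is text: rows parted by semicolons, each of 7 numbers parted by spaces: the shift along the tool's x, y, z in m, then the turn, a rotation vector about the tool's x, y, z in degrees, then the closure, from 0 (fully open) to 1 (shut). In form: dx dy dz ax ay az fingers; .... A call has 1 to 5 rows; each row is the pose to reach, as a shift and turn from the pose commanded when the call began, along the tool's axes at that moment; what a row does not reach only later rows make up. A row lasts 1/10 s, in which the tool goes at most 50 mm and 8.59 degrees, less where a joint would pass 70% of its speed; a pose out of reach is approached as far as the arm can. A call with a gripper value outside its range is refused whole. The fingers move at their own pace and stop on an object; "squeeze" is the grip in N (left out, the last holds). Time passes only in rows, so rows that repeat a pose let the fingers close. It gives the time, the measured TCP pose, the force, the opening and the grip force at its end, in the units of the state.
- manip.get_state(): the state, without advancing time (a new reading comes with each control period).
- eyes.get_image(name): name is "scene" or "top" or "wrist"; returns the picture (384x512x3 uint8, red, green, blue); there is no depth.
- eyes.camera_info(name): a dict with "fx", "fy", "cx", "cy" (pixels), "eye" and "orientation" of the camera in the world. Camera axes: x right, y down, z forward; pixel columns grow to the right and rows downward; lengths in m; the calibration is good to about 2 mm. A picture is of the moment at which its call begins: read the wrist's pose just before it. camera_info takes no time and is no camera call; for the wrist camera it gives the pose at the moment of the call.
- manip.sign_off(): hands the job in; it is judged then, once.
The state is a dict: "clock": time; "qpos": joint angles; "qd": joint speeds; "effort": joint torques, N m; "position": TCP position; "ee_rot": TCP orientation; "contact_force": force on the tool from outside, world axes, zero at the start; "moment": the same for the moment, N m; "width": finger opening in m; "gripper_force": force on a finger pad.
Only numpy, scipy, OpenCV 4.12 (cv2) and the standard library are available. Lean on these libraries where they do the work, as an engineer would, in place of code of your own. Each camera call takes 0.05 s, during which the arm holds its last target. There are 200 camera calls.

## Working session

There is one attempt and no reset: what is moved stays moved. The work goes in short steps, Python scripts to look and compute and a tool call to move; the robot and the scene stay as the last step left them, time stands still between calls to the robot, and variables do not carry over. Pictures are saved under pics/ and viewed, at most 10 in all, crops included, and the job is handed in when it is done.

Besides the shell and the picture viewer there is one more tool, called after "Request:" by a JSON object that holds its "name" and its "arguments", one argument or row to a line. servo_tool: Moves the arm, as the interface text tells. Its arguments: {"type":"object","properties":{"series":{"type":"string"},"squeeze":{"type":"number"}},"required":["series"]}

```bash
ls; mkdir -p pics
python3 - <<'E'
from rig import manip, eyes
import cv2,numpy as np
for n in("scene","top"):
    im=eyes.get_image(n); cv2.imwrite(f"pics/{n}0.png",im[:,:,::-1]); np.save(f"pics/{n}0.npy",im); print(n,eyes.camera_info(n))
s=manip.get_state(); print(s)
E
```

```text
pics
scene {'fx': 389.7309472036088, 'fy': 389.7309472036088, 'cx': 258.4520004841442, 'cy': 195.45190388089753, 'eye': array([ 1.05726489, -0.47981335,  0.86202383]), 'orientation': array([-0.34311719,  0.86325569,  0.34511324, -0.13400395])}
top {'fx': 346.9472021029853, 'fy': 346.9472021029853, 'cx': 259.1040062529785, 'cy': 196.9076334374238, 'eye': array([0.36174872, 0.07287322, 1.05788349]), 'orientation': array([ 0.07149094, -0.68730616,  0.71879268, -0.07639614])}
{'clock': 0.1, 'qpos': array([-1.26002356e+00,  2.76529658e-01,  1.50602934e+00,  2.10641007e-05,
        1.36070659e+00, -1.20989312e-01]), 'qd': array([-4.38617273e-04, -9.52376894e-04, -3.30691500e-03,  9.41121748e-05,
        2.71460647e-04,  8.17151452e-04]), 'effort': array([ 1.74821027e-03, -4.17699480e+01, -2.46405619e+01,  2.37732718e-05,
        5.85202783e-03, -8.63280178e-06]), 'position': array([ 0.24047992, -0.5217649 ,  0.23051832]), 'ee_rot': array([-8.33680634e-04,  9.76788178e-01,  2.14205874e-01, -6.90025268e-05]), 'contact_force': array([ 0.16423338, -0.24727775, -0.7000334 ]), 'moment': array([-0.01647325, -0.06949465, -0.02752089]), 'gripper_force': 0.0, 'width': 0.08548631665727581}
```

View pics/top0.png

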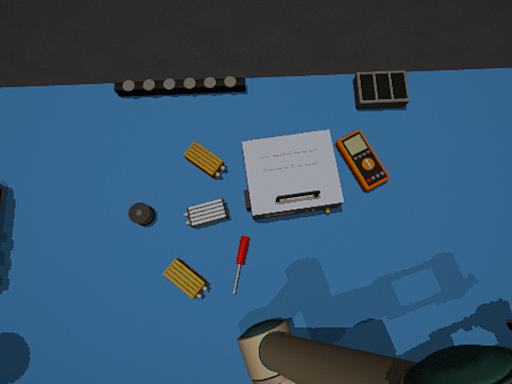

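View pics/scene0.png

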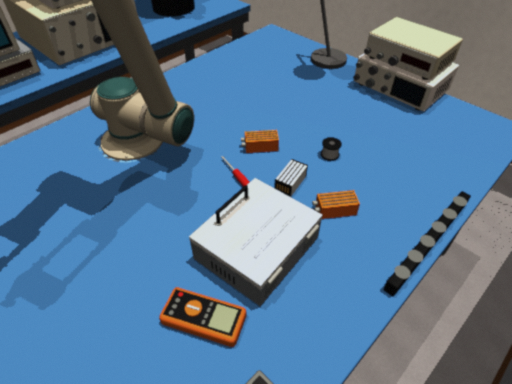

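Top view: the aluminium module is at (207,213), striped silver. The look-alikes at (205,160) and (186,278) are orange, so they are decoys. The port is at (247,200), the handle bar at (298,196), the earth post at (327,211), the spool at (142,214), the screwdriver at (240,262) and the meter at (362,160). Next I'll make an enlarged crop and a first measurement.

```bash
cat > h.py <<'E'
import numpy as np,cv2
from scipy.spatial.transform import Rotation as R
def rot(q): return R.from_quat(np.roll(q,-1)).as_matrix()
def cast(ci,px,z):
    px=np.atleast_2d(np.asarray(px,float))
    d=np.c_[(px[:,0]-ci["cx"])/ci["fx"],(px[:,1]-ci["cy"])/ci["fy"],np.ones(len(px))]@rot(ci["orientation"]).T
    t=(z-ci["eye"][2])/d[:,2]
    return ci["eye"]+d*t[:,None]
def proj(ci,P):
    c=(np.atleast_2d(P)-ci["eye"])@rot(ci["orientation"])
    return np.c_[c[:,0]/c[:,2]*ci["fx"]+ci["cx"],c[:,1]/c[:,2]*ci["fy"]+ci["cy"]]
def blobs(mask,amin=50):
    cs,_=cv2.findContours(mask.astype(np.uint8),cv2.RETR_EXTERNAL,cv2.CHAIN_APPROX_NONE)
    return sorted([c for c in cs if cv2.contourArea(c)>amin],key=cv2.contourArea,reverse=True)
E
python3 - <<'E'
from h import *
from rig import eyes
ci=eyes.camera_info("top"); im=np.load("pics/top0.npy")
hsv=cv2.cvtColor(im,cv2.COLOR_RGB2HSV)
m=((hsv[:,:,1]<60)&(hsv[:,:,2]>120)).astype(np.uint8)
m=cv2.morphologyEx(m,cv2.MORPH_CLOSE,np.ones((5,5)))
for c in blobs(m,100)[:6]:
    r=cv2.minAreaRect(c);b=cv2.boxPoints(r)
    z=0.104 if cv2.contourArea(c)>3000 else 0.05
    print(r, np.round(cast(ci,b,z)[:,:2],4).tolist(), np.round(cast(ci,r[0],z),4))
print("post",cast(ci,(327,211),.035),"spool",cast(ci,(142,214),.05),"sd",cast(ci,[(246,237),(235,293)],.01))
c=cv2.resize(im[170:240,120:260],None,fx=5,fy=5,interpolation=cv2.INTER_CUBIC);cv2.imwrite("pics/crop.png",c[:,:,::-1])
E
```

```text
((292.3299560546875, 171.30999755859375), (75.09474182128906, 92.77241516113281), 81.8698959350586) [[0.7338, 0.1064], [0.7627, -0.1644], [0.5395, -0.1743], [0.5138, 0.0844]] [[ 0.6348 -0.0366  0.104 ]]
((203.7738800048828, 212.02699279785156), (18.229631423950195, 40.00212478637695), 75.0685806274414) [[0.5514, 0.2893], [0.5774, 0.1748], [0.524, 0.1622], [0.4986, 0.2756]] [[0.5377 0.2256 0.05  ]]
post [[ 0.52698126 -0.14006155  0.035     ]] spool [[0.53990545 0.40686912 0.05      ]] sd [[0.4627204  0.10550438 0.01      ]
 [0.30133998 0.14359377 0.01      ]]
```

View pics/crop.png

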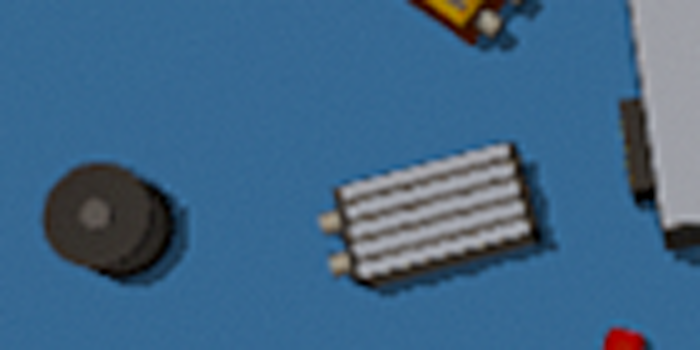

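The crop shows the striped aluminium block with black ends, its sockets on the left (outer) end and its contact end facing the black port at about (247,200) in the full image. That is the module. The box yaw is about 6° and the module yaw about 12.8°. I'll move the wrist camera over this area.

```bash
cat >> h.py <<'E'
def move(s,P,Q):
    "shift and turn in tool axes from state s to position P, rotation matrix Q"
    T=rot(s["ee_rot"]); return np.round(T.T@(np.array(P)-s["position"]),4), np.round(R.from_matrix(T.T@Q).as_rotvec(degrees=True),2)
def down(yaw):
    "tool pointing down, its y along world angle yaw (deg)"
    a=np.radians(yaw); y=np.array([np.cos(a),np.sin(a),0]); z=np.array([0,0,-1.]); return np.c_[np.cross(y,z),y,z]
E
python3 - <<'E'
from h import *
from rig import manip,eyes
s=manip.get_state(); ci=eyes.camera_info("wrist"); T=rot(s["ee_rot"])
print("cam in tool",T.T@(ci["eye"]-s["position"]),"\n",np.round(T.T@rot(ci["orientation"]),3),ci["fx"])
print(move(s,(0.52,0.17,0.30),down(6)))
E
```

```text
cam in tool [ 0.08048592  0.00035072 -0.1424323 ] 
 [[-0.001 -0.951 -0.311]
 [ 1.    -0.001 -0.001]
 [ 0.    -0.311  0.951]] 299.22007929274946
(array([ 0.5434, -0.5114, -0.0685]), array([-7.000e-02, -7.000e-02, -7.126e+01]))
```

Request:
{"name": "servo_tool", "arguments": {
  "series": "0.04 -0.03 -0.015 0 0 0 0; 0.08 -0.06 -0.03 0 0 -7 0; 0.115 -0.095 -0.045 0 0 -14 0; 0.15 -0.13 -0.055 0 0 -21 0; 0.185 -0.165 -0.07 0 0 -28 0"
}}

```text
clock: 0.6
position: [0.3369, -0.3002, 0.2988]
ee_rot: [-0.001, 0.895, 0.446, 0.0]
contact_force: [1.3, -0.6, 0.3]
width: 0.0853
gripper_force: 0.0
```

Run:
```python
from h import *
from rig import manip
s=manip.get_state();print(s["clock"],s["position"],s["qpos"]);print(move(s,(0.52,0.17,0.30),down(6)))
```

```text
0.6 [ 0.3369016  -0.30015403  0.29876191] [-8.82488290e-01  5.31032233e-02  1.61820823e+00  3.56303982e-04
  1.47168326e+00 -2.36642540e-01]
(array([ 0.4857, -0.1368, -0.0007]), array([ -0.06,  -0.06, -43.01]))
```

Request:
{"name": "servo_tool", "arguments": {
  "series": "0.048 -0.0135 0 0 0 -8 0; 0.096 -0.027 0 0 0 -16 0; 0.144 -0.0405 0 0 0 -24 0; 0.192 -0.054 0 0 0 -32 0; 0.24 -0.0675 0 0 0 -40 0"
}}

```text
clock: 1.1
position: [0.4285, -0.0685, 0.2989]
ee_rot: [0.0, 0.688, 0.726, -0.0]
contact_force: [1.0, -0.8, 0.4]
width: 0.0855
gripper_force: 0.0
```

Request:
{"name": "servo_tool", "arguments": {
  "series": "0.04 0.02 0 0 0 -3 0; 0.08 0.04 0 0 0 -3 0; 0.12 0.06 0 0 0 -3 0; 0.16 0.08 0 0 0 -3 0; 0.2 0.1 0 0 0 -3 0"
}}

```text
clock: 1.6
position: [0.5189, 0.1359, 0.2986]
ee_rot: [-0.0, 0.671, 0.742, -0.0]
contact_force: [0.8, -1.2, 0.5]
width: 0.0854
gripper_force: 0.0
```

Request:
{"name": "servo_tool", "arguments": {
  "series": "0.03 0 0 0 0 0 0; 0.03 0 0 0 0 0 0; 0.03 0 0 0 0 0 0"
}}

```text
clock: 1.9
position: [0.5154, 0.1641, 0.2983]
ee_rot: [-0.0, 0.67, 0.742, -0.001]
contact_force: [0.3, -0.3, -0.2]
width: 0.0852
gripper_force: 0.0
```

Run:
```python
from h import *
from rig import manip,eyes
s=manip.get_state();print(s["clock"],s["position"],s["qpos"],s["qd"].max());print(move(s,(0.52,0.17,0.30),down(6)))
ci=eyes.camera_info("wrist");im=eyes.get_image("wrist");np.savez("w1.npz",im=im,**ci);cv2.imwrite("pics/w1.png",im[:,:,::-1])
```

```text
1.9 [0.51536954 0.16410851 0.29832953] [ 1.80217612e-01  1.94325050e-01  1.45155758e+00 -8.96804724e-04
  1.49719687e+00  7.84233336e-02] 0.0029165668784800263
(array([ 0.0054,  0.0052, -0.0017]), array([-0.08,  0.06, -0.16]))
```

View pics/w1.png

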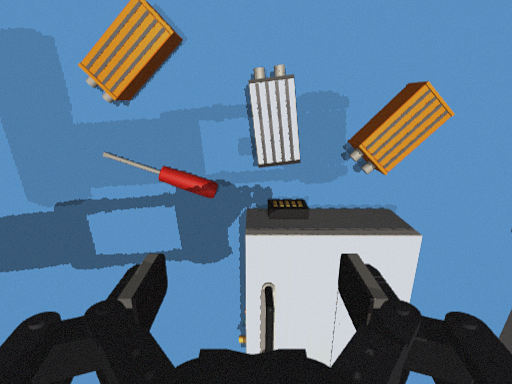

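The wrist view shows the module at (275,120) with its contact end at row ~165. The port top runs over (268–308, 200–215) and the lid's left edge lies along row ~235. Now I'll measure precisely.

```bash
python3 - <<'E'
from h import *
d=np.load("w1.npz");im=d["im"];ci={k:d[k] for k in d.files if k!="im"}
hsv=cv2.cvtColor(im,cv2.COLOR_RGB2HSV);S,V=hsv[:,:,1].astype(int),hsv[:,:,2].astype(int);H=hsv[:,:,0]
nb=(~((H>95)&(H<125)&(S>90))).astype(np.uint8)   # not bench
# module: bright low-sat stripes
w=((S<50)&(V>150)).astype(np.uint8); w=cv2.morphologyEx(w,cv2.MORPH_CLOSE,np.ones((5,5)))
for c in blobs(w,300)[:4]:
    r=cv2.minAreaRect(c);b=cv2.boxPoints(r);print("white",np.round(b,1).tolist(),cv2.contourArea(c))
    if cv2.contourArea(c)<8000:
        pts=cast(ci,c[:,0],.05)[:,:2].astype(np.float32);r=cv2.minAreaRect(pts);print("  world",r,cv2.boxPoints(r).tolist())
dk=((V<75)&(nb>0)).astype(np.uint8); sub=np.zeros_like(dk);sub[190:222,260:316]=1
for c in blobs(dk*sub,80):
    x,y,ww,h=cv2.boundingRect(c);print("dark",x,y,ww,h)
for row in (200,202,204,206,208,210,213,216): print(row,[int(v) for v in V[row,260:316]])
print("cols"); 
for col in (275,288,300): print(col,[int(v) for v in V[192:240,col]])
E
python3 -c "
import cv2;im=cv2.imread('pics/w1.png')[60:245,235:330];cv2.imwrite('pics/w1c.png',cv2.resize(im,None,fx=3.2,fy=3.2,interpolation=cv2.INTER_NEAREST))"
```

```text
white [[245.0, 235.0], [422.0, 235.0], [422.0, 366.0], [245.0, 366.0]] 13832.5
white [[246.89999389648438, 68.0999984741211], [291.79998779296875, 62.900001525878906], [302.8999938964844, 158.5], [258.0, 163.6999969482422]] 3594.5
  world ((0.5376490354537964, 0.22610536217689514), (0.05512276664376259, 0.11734841018915176), 12.70586109161377) [[0.49785739183425903, 0.2772807478904724], [0.5236677527427673, 0.1628059595823288], [0.5774406790733337, 0.17492997646331787], [0.5516303181648254, 0.2894047498703003]]
dark 260 200 56 22
200 [119, 122, 122, 119, 121, 118, 115, 85, 8, 20, 17, 25, 13, 40, 44, 41, 25, 21, 18, 37, 42, 35, 24, 18, 18, 46, 45, 36, 18, 26, 25, 44, 18, 16, 26, 18, 17, 22, 27, 25, 24, 13, 14, 21, 80, 141, 174, 176, 196, 193, 196, 195, 198, 193, 194, 194]
202 [118, 119, 117, 121, 122, 121, 117, 92, 6, 10, 23, 26, 23, 59, 88, 95, 77, 16, 27, 70, 95, 95, 77, 15, 22, 64, 95, 96, 86, 16, 24, 56, 94, 99, 91, 40, 7, 59, 99, 95, 89, 36, 19, 15, 24, 83, 142, 178, 196, 195, 199, 196, 194, 196, 197, 195]
204 [123, 120, 120, 106, 107, 110, 107, 78, 22, 24, 12, 12, 11, 47, 74, 76
[... 1275 characters left out ...]
, 45, 45, 51, 43, 42, 39, 51, 49, 60, 64, 62, 63, 64, 66, 65]
cols
275 [195, 195, 195, 196, 198, 187, 134, 63, 41, 80, 95, 87, 76, 110, 83, 20, 15, 28, 39, 43, 45, 42, 49, 47, 47, 39, 45, 59, 61, 59, 62, 59, 57, 61, 61, 65, 69, 74, 90, 98, 96, 91, 123, 188, 213, 219, 216, 217]
288 [195, 193, 195, 196, 197, 186, 134, 63, 18, 54, 86, 91, 90, 142, 112, 14, 22, 33, 50, 43, 44, 41, 46, 44, 48, 41, 46, 54, 63, 60, 61, 61, 68, 57, 59, 60, 61, 67, 90, 97, 96, 90, 126, 189, 218, 221, 220, 220]
300 [195, 195, 194, 193, 198, 187, 133, 62, 24, 75, 89, 92, 94, 114, 90, 11, 25, 43, 43, 49, 46, 46, 53, 47, 45, 39, 40, 57, 68, 62, 66, 64, 63, 61, 63, 57, 66, 66, 82, 97, 96, 92, 119, 189, 216, 221, 221, 219]
```

View pics/w1c.png

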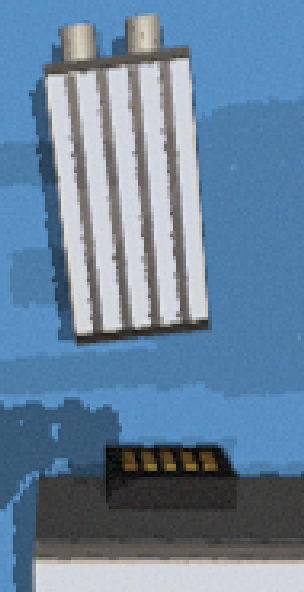

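Run:
```python
from h import *
d=np.load("w1.npz");im=d["im"];ci={k:d[k] for k in d.files if k!="im"}
hsv=cv2.cvtColor(im,cv2.COLOR_RGB2HSV);S,V=hsv[:,:,1].astype(int),hsv[:,:,2].astype(int)
ang=lambda v:np.degrees(np.arctan2(v[1],v[0]))
p=cast(ci,[(267.7,208.7),(309.2,208.7)],.051)[:,:2];print("port edge",p,np.linalg.norm(p[1]-p[0]),ang(p[1]-p[0]))
q=cast(ci,[(267.7,199),(304.3,199)],.007)[:,:2];print("port bottom edge",q,np.linalg.norm(q[1]-q[0]),ang(q[1]-q[0]))
m=cast(ci,[(259.1,167.2),(300.6,162.3)],.05)[:,:2];print("mod contact",m,np.linalg.norm(m[1]-m[0]),ang(m[1]-m[0]))
f=cast(ci,[(249.0,81.3),(293.9,74.8)],.05)[:,:2];print("mod outer",f,np.linalg.norm(f[1]-f[0]),np.linalg.norm(f[0]-m[0]),ang(f.mean(0)-m.mean(0))-90)
# side lines of the white stripes
w=((S<50)&(V>150))
L=[];Rr=[]
for r in range(92,156):
    c=np.flatnonzero(w[r,240:310])+240; L.append((c[0]-.5,r));Rr.append((c[-1]+.5,r))
for e in(L,Rr):
    a=cast(ci,e,.05)[:,:2]; v=cv2.fitLine(a.astype(np.float32),cv2.DIST_HUBER,0,.001,.001).ravel();print("side",v, (ang(v[:2])+360)%180-90)
# lid left edge & front edge
E=[]
for c in range(255,415,4):
    col=V[225:245,c]; i=np.argmax(col>155); E.append((c,225+i-.5+ -(col[i]-155)/(col[i]-col[i-1]+1e-6)+.5))
a=cast(ci,E,.104)[:,:2];v=cv2.fitLine(a.astype(np.float32),cv2.DIST_HUBER,0,.001,.001).ravel();print("lid left",v,ang(v[:2]))
print("lid L front corner",cast(ci,[(245.5,235),(422,235)],.104))
```

```text
port edge [[0.54369422 0.10140562]
 [0.60102356 0.10723256]] 0.057624711369968724 5.803593612322814
port bottom edge [[0.54587551 0.10104639]
 [0.60154495 0.10670354]] 0.055956144583845326 5.802492915138662
mod contact [[0.52551626 0.15838142]
 [0.57946188 0.17050631]] 0.05529143877516924 12.667368815436705
mod outer [[0.50173471 0.26329752]
 [0.5551504  0.27610945]] 0.05493070245351081 0.10757764177010702 12.868363769244482
side [ 0.22015478 -0.97546494  0.5122324   0.21354307] 12.71814
side [ 0.22255282 -0.97492063  0.5648034   0.2308265 ] 12.859009
lid left [0.9951605  0.09826246 0.6280116  0.09541654] 5.6391234
lid L front corner [[0.51559333 0.08355544 0.104     ]
 [0.73255982 0.10561973 0.104     ]]
```

Request:
{"name": "servo_tool", "arguments": {
  "series": "0.02 0.012 0.04 0 0 -3 0; 0.04 0.024 0.08 0 0 -7 0; 0.051 0.03 0.12 0 0 -7 0; 0.051 0.03 0.16 0 0 -7 0; 0.051 0.03 0.2 0 0 -7 0"
}}

```text
clock: 2.45
position: [0.5408, 0.2162, 0.0977]
ee_rot: [0.0, 0.625, 0.781, 0.0]
contact_force: [0.4, -0.3, -0.1]
width: 0.0855
gripper_force: 0.0
```

Request:
{"name": "servo_tool", "arguments": {
  "series": "0 0 0 0 0 0 0; 0 0 0 0 0 0 0"
}}

```text
clock: 2.65
position: [0.5408, 0.2164, 0.0994]
ee_rot: [-0.0, 0.625, 0.781, -0.0]
contact_force: [-0.1, 0.3, 0.2]
width: 0.0856
gripper_force: 0.0
```

Run:
```python
from h import *
from rig import manip
s=manip.get_state();print(s["clock"],s["position"],s["contact_force"]);print(move(s,(.5404,.2177,0.012),down(12.75)))
```

```text
2.65 [0.54081899 0.21642185 0.09936756] [-0.14588549  0.31535133  0.15017216]
(array([ 0.0014, -0.0001,  0.0874]), array([-0.03,  0.02, -0.1 ]))
```

Request:
{"name": "servo_tool", "arguments": {
  "series": "0.001 0 0.04 0 0 0 0; 0.001 0 0.08 0 0 0 0; 0.001 0 0.086 0 0 0 0; 0.001 0 0.086 0 0 0 0.2; 0.001 0 0.086 0 0 0 0.4",
  "squeeze": 40
}}

```text
clock: 3.15
position: [0.542, 0.2188, 0.0157]
ee_rot: [0.001, 0.624, 0.781, 0.001]
contact_force: [-1.4, -0.9, 1.0]
width: 0.0593
gripper_force: 0.9
```

Request:
{"name": "servo_tool", "arguments": {
  "series": "0 0 0 0 0 0 0.6; 0 0 0 0 0 0 0.6; 0 0 0 0 0 0 0.6; 0 0 0 0 0 0 0.6; 0 0 0 0 0 0 0.6",
  "squeeze": 40
}}

```text
clock: 3.65
position: [0.5419, 0.2189, 0.0159]
ee_rot: [0.001, 0.624, 0.781, 0.002]
contact_force: [-1.2, -0.9, 6.2]
width: 0.0555
gripper_force: 45.2
```

Run:
```python
from h import *
from rig import manip
s=manip.get_state();print(s["clock"],s["position"],s["contact_force"],s["width"],s["gripper_force"])
P=np.array([.5675,.1589,s["position"][2]])+.012*np.array([-np.sin(.1004),np.cos(.1004),0])
print(move(s,P,down(5.75)))
```

```text
3.65 [0.54188471 0.2188709  0.01588631] [-1.17778195 -0.92447171  6.16276089] 0.055462609159580366 45.2224338054657
(array([-0.0522,  0.0132,  0.0001]), array([ 0.25, -0.01,  6.99]))
```

Request:
{"name": "servo_tool", "arguments": {
  "series": "-0.01 0.003 -0.002 0 0 1.5 0.6; -0.02 0.006 -0.003 0 0 3 0.6; -0.032 0.008 -0.003 0 0 5 0.6; -0.043 0.011 -0.003 0 0 7 0.6; -0.052 0.013 -0.003 0 0 7 0.6"
}}

```text
clock: 4.15
position: [0.5652, 0.1696, 0.0159]
ee_rot: [0.0, 0.672, 0.741, 0.0]
contact_force: [-0.4, 0.4, -1.2]
width: 0.0552
gripper_force: 44.1
```

Request:
{"name": "servo_tool", "arguments": {
  "series": "0 0 0 0 0 0 0.6; 0 0 0 0 0 0 0.6"
}}

```text
clock: 4.35
position: [0.5649, 0.1702, 0.016]
ee_rot: [0.0, 0.671, 0.741, 0.0]
contact_force: [0.5, -1.3, -1.4]
width: 0.0552
gripper_force: 44.1
```

Run:
```python
from h import *
from rig import manip,eyes
s=manip.get_state();print(s["clock"],s["position"],s["contact_force"],s["width"],s["gripper_force"])
print(move(s,[.5675,.1589,s["position"][2]],down(5.75)))
ci=eyes.camera_info("wrist");im=eyes.get_image("wrist");np.savez("w2.npz",im=im,**ci);cv2.imwrite("pics/w2.png",im[:,:,::-1])
```

```text
4.35 [0.56490086 0.17016796 0.01595235] [ 0.5277301  -1.31429105 -1.38658746] 0.05521151757268882 44.11725103855133
(array([-0.0115,  0.0015,  0.    ]), array([ 0.03,  0.01, -0.06]))
```

View pics/w2.png

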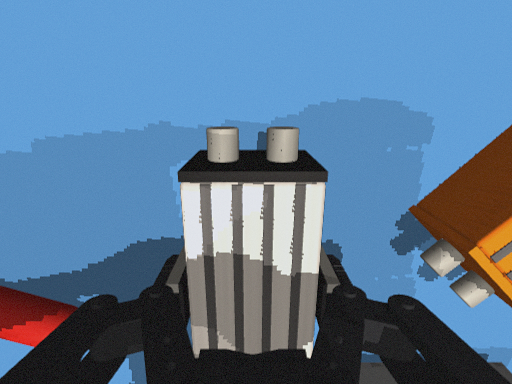

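The module sits square in the grip: its top outer edge is level at row 180, columns 180–327. Now I'll push it gently into the port.

Request:
{"name": "servo_tool", "arguments": {
  "series": "-0.003 0.0015 0 0 0 0 0.6; -0.006 0.0015 0 0 0 0 0.6; -0.008 0.0015 0 0 0 0 0.6; -0.01 0.0015 0 0 0 0 0.6; -0.01 0.0015 0 0 0 0 0.6"
}}

```text
clock: 4.9
position: [0.5669, 0.1606, 0.0159]
ee_rot: [0.0, 0.671, 0.742, -0.0]
contact_force: [0.8, -0.8, -3.1]
width: 0.0552
gripper_force: 44.1
```

Request:
{"name": "servo_tool", "arguments": {
  "series": "-0.001 0 0 0 0 0 0.6; -0.002 0 0 0 0 0 0.6; -0.002 0 0 0 0 0 0.6"
}}

```text
clock: 5.2
position: [0.5671, 0.1592, 0.0159]
ee_rot: [-0.0, 0.671, 0.742, 0.0]
contact_force: [0.5, 1.4, -1.9]
width: 0.0555
gripper_force: 44.0
```

Request:
{"name": "servo_tool", "arguments": {
  "series": "-0.001 0 0 0 0 0 0.6; -0.002 0 0 0 0 0 0.6; -0.002 0 0 0 0 0 0.6"
}}

```text
clock: 5.5
position: [0.5671, 0.1592, 0.016]
ee_rot: [-0.001, 0.671, 0.741, 0.001]
contact_force: [-1.1, 9.0, -2.6]
width: 0.0554
gripper_force: 44.1
```

Request:
{"name": "servo_tool", "arguments": {
  "series": "-0.001 0 0 0 0 0 0.6; -0.002 0 0 0 0 0 0.6; -0.002 0 0 0 0 0 0.6"
}}

```text
clock: 5.8
position: [0.5672, 0.1593, 0.0162]
ee_rot: [-0.002, 0.671, 0.741, 0.003]
contact_force: [-1.5, 14.7, -1.5]
width: 0.055
gripper_force: 44.2
```

Request:
{"name": "servo_tool", "arguments": {
  "series": "0.002 0 0.001 0 0 0 0.6; 0.004 0 0.002 0 0 0 0.5; 0.004 0 0.002 0 0 0 0.3; 0.004 0 0.002 0 0 0 0; 0.004 0 0.002 0 0 0 0"
}}

```text
clock: 6.3
position: [0.5673, 0.1586, 0.014]
ee_rot: [0.0, 0.671, 0.742, -0.0]
contact_force: [0.1, -0.4, 0.3]
width: 0.0847
gripper_force: 0.0
```

Request:
{"name": "servo_tool", "arguments": {
  "series": "0 0 0 0 0 0 0; 0 0 0 0 0 0 0; 0 0 0 0 0 0 0; 0 0 -0.03 0 0 0 0; 0 0 -0.07 0 0 0 0"
}}

```text
clock: 6.8
position: [0.5652, 0.1585, 0.0824]
ee_rot: [-0.002, 0.671, 0.742, -0.002]
contact_force: [-0.2, 0.6, 0.4]
width: 0.0854
gripper_force: 0.0
```

Request:
{"name": "servo_tool", "arguments": {
  "series": "0.02 0 -0.05 0 0 0 0; 0.04 0 -0.095 0 0 0 0; 0.06 0 -0.135 0 0 0 0; 0.06 0 -0.17 0 0 0 0; 0.06 0 -0.17 0 0 0 0"
}}

```text
clock: 7.3
position: [0.5638, 0.2201, 0.2601]
ee_rot: [0.003, 0.67, 0.742, 0.005]
contact_force: [0.2, -0.8, 0.2]
width: 0.0851
gripper_force: 0.0
```

Run:
```python
from h import *
from rig import manip,eyes
s=manip.get_state();print(s["clock"],s["position"],s["contact_force"],s["width"])
ci=eyes.camera_info("wrist");im=eyes.get_image("wrist");np.savez("w3.npz",im=im,**ci);cv2.imwrite("pics/w3.png",im[:,:,::-1])
im=eyes.get_image("top");cv2.imwrite("pics/top3.png",im[:,:,::-1])
```

```text
7.3 [0.56383962 0.22008816 0.26012027] [ 0.23258795 -0.7730566   0.15052128] 0.0851229154102943
```

View pics/w3.png

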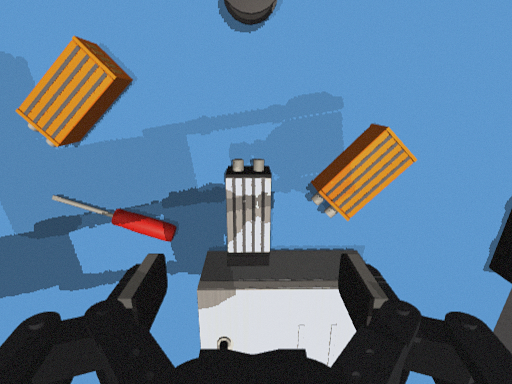

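The module at (248,212) meets the port, whose dark top covers (228–269, 253–265), with no visible gap and its sides in line. I'll check this in numbers and work out the handle pose.

Run:
```python
from h import *
from rig import manip
d=np.load("w3.npz");im=d["im"];ci={k:d[k] for k in d.files if k!="im"}
hsv=cv2.cvtColor(im,cv2.COLOR_RGB2HSV);S,V,H=[hsv[:,:,i].astype(int) for i in(1,2,0)]
nb=~((H>95)&(H<125)&(S>90))
yaw=np.radians(5.75);B=np.array([[np.cos(yaw),np.sin(yaw)],[-np.sin(yaw),np.cos(yaw)]])
pf=np.array([.573,.1042])
for n,sel in(("module",range(185,248)),):
    for k in(0,1):
        e=[]
        for r in sel:
            c=np.flatnonzero((S[r,215:285]<60)&(V[r,215:285]>90))+215
            e.append((c[0]-.5 if k==0 else c[-1]+.5,r))
        a=(cast(ci,e,.05)[:,:2]-pf)@B.T; p=np.polyfit(a[:,1],a[:,0],1);print(n,k,"x at face",p[1],"slope",p[0])
for r in range(244,270,2):
    c=np.flatnonzero(nb[r,215:285])+215; print(r,c[0],c[-1],[int(v) for v in V[r,222:278:3]])
C=pf-B.T@np.array([-.05,.145]); hz=B.T@np.array([-.08,0])+C; print("box",C,"handle",hz)
print("handle px top check: bar at")
im0=np.load("pics/top0.npy")
from rig import eyes
ct=eyes.camera_info("top")
for y in(-.055,0,.055): print(proj(ct,np.r_[B.T@np.array([-.08,y])+C,.146]))
bl=cv2.cvtColor(im0,cv2.COLOR_RGB2HSV)[:,:,2]<70; sub=np.zeros_like(bl);sub[185:206,272:326]=1
for c in blobs(bl&sub,5): print(cv2.boundingRect(c),cv2.minAreaRect(c))
```

```text
module 0 x at face -0.02751551479526989 slope 0.0014434254450865986
module 1 x at face 0.02818628090590011 slope 0.0025747728851828315
244 227 269 [125, 166, 212, 229, 110, 235, 230, 110, 236, 228, 109, 235, 229, 126, 218, 227, 143, 205, 207]
246 227 269 [113, 98, 233, 229, 113, 235, 228, 108, 236, 228, 104, 237, 227, 132, 183, 228, 142, 192, 189]
248 227 269 [98, 97, 210, 228, 109, 235, 229, 108, 238, 226, 102, 237, 229, 85, 216, 227, 112, 139, 185]
250 227 284 [87, 86, 231, 231, 109, 237, 230, 111, 240, 232, 109, 238, 233, 106, 219, 232, 74, 77, 72]
252 215 284 [53, 56, 96, 163, 79, 165, 155, 76, 127, 121, 78, 122, 117, 79, 103, 120, 58, 65, 69]
254 215 284 [57, 55, 39, 42, 42, 37, 42, 44, 47, 40, 42, 41, 39, 45, 44, 48, 66, 66, 64]
256 215 284 [55, 55, 38, 41, 40, 39, 35, 38, 39, 41, 38, 40, 40, 39, 39, 43, 64, 65, 66]
258 215 284 [57, 56, 43, 45, 47, 46, 44, 43, 44, 44, 41, 42, 47, 43, 47, 45, 62, 66, 66]
260 215 284 [53, 50, 39, 42, 45, 39, 48, 39, 43, 41, 41, 38, 45, 46, 46, 44, 66, 66, 65]
262 215 284 [47, 53, 43, 45, 40, 41, 38, 43, 44, 46, 43, 43, 47, 43, 41, 41, 65, 66, 67]
264 215 284 [56, 50, 37, 41, 40, 37, 47, 41, 40, 32, 40, 44, 39, 42, 33, 32, 67, 66, 68]
266 215 284 [52, 51, 45, 56, 59, 60, 58, 55, 60, 61, 60, 55, 58, 58, 59, 59, 65, 64, 67]
268 215 284 [53, 55, 56, 62, 68, 63, 66, 65, 65, 71, 69, 65, 66, 63, 63, 66, 69, 64, 71]
box [ 0.63727569 -0.03506103] handle [ 0.55767821 -0.04307608]
handle px top check: bar at
[[318.20161924 191.52941922]]
[[298.09845805 194.4046017 ]]
[[277.91864269 197.29074737]]
(276, 191, 44, 11) ((297.4884338378906, 195.89312744140625), (6.180206298828125, 43.825721740722656), 83.82982635498047)
```

Request:
{"name": "servo_tool", "arguments": {
  "series": "-0.045 -0.006 0 0 0 0 0; -0.09 -0.012 0 0 0 0 0; -0.135 -0.018 0 0 0 0 0; -0.18 -0.024 0 0 0 0 0; -0.225 -0.029 0 0 0 0 0"
}}

```text
clock: 7.9
position: [0.5532, -0.01, 0.2517]
ee_rot: [-0.002, 0.671, 0.742, -0.001]
contact_force: [0.5, 0.6, 0.3]
width: 0.0856
gripper_force: 0.0
```

Request:
{"name": "servo_tool", "arguments": {
  "series": "-0.036 -0.003 0 0 0 0 0; -0.036 -0.003 0 0 0 0 0; -0.036 -0.003 0 0 0 0 0"
}}

```text
clock: 8.2
position: [0.5544, -0.0449, 0.252]
ee_rot: [-0.002, 0.672, 0.741, -0.001]
contact_force: [0.6, 0.4, -0.2]
width: 0.0854
gripper_force: 0.0
```

Run:
```python
from h import *
from rig import manip,eyes
s=manip.get_state();print(s["clock"],s["position"])
print(move(s,[.5577,-.0431,.127],down(5.75)))
ci=eyes.camera_info("wrist");im=eyes.get_image("wrist");np.savez("w4.npz",im=im,**ci)
B=np.array([[.995,.1002],[-.1002,.995]]);C=np.array([.6373,-.0351])
P=proj(ci,[np.r_[B.T@np.array([-.08,y])+C,.146] for y in(-.055,0,.055)]);print(P)
im=im.copy()
for p in P: cv2.drawMarker(im,tuple(int(v) for v in p),(255,0,0),0,8,1)
cv2.imwrite("pics/w4.png",im[:,:,::-1])
```

```text
8.2 [ 0.55437039 -0.0448895   0.25202443]
(array([0.0012, 0.0039, 0.125 ]), array([-0.2 , -0.1 , -0.16]))
[[255.9225282  250.50679989]
 [255.93177304 193.94317614]
 [255.94230915 129.47908993]]
```

View pics/w4.png

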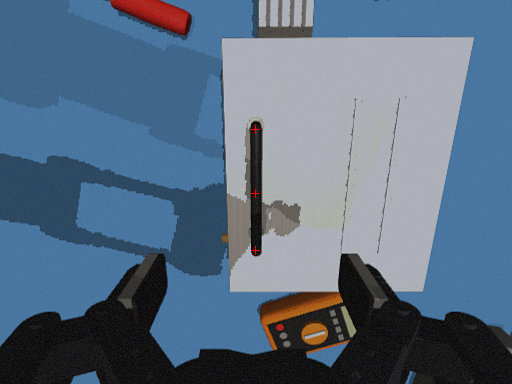

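The predicted bar points fall on the bar at (256,129), (256,194) and (256,250), so the handle pose is confirmed. Next I'll descend and grip.

Request:
{"name": "servo_tool", "arguments": {
  "series": "0.001 0.004 0.04 0 0 0 0; 0.001 0.004 0.08 0 0 0 0; 0.001 0.004 0.115 0 0 0 0; 0.001 0.004 0.125 0 0 0 0; 0.001 0.004 0.125 0 0 0 0.5"
}}

```text
clock: 8.75
position: [0.5581, -0.0414, 0.1274]
ee_rot: [-0.002, 0.67, 0.742, -0.001]
contact_force: [0.0, 0.0, 0.2]
width: 0.073
gripper_force: 0.0
```

Request:
{"name": "servo_tool", "arguments": {
  "series": "0 0 0 0 0 0 1; 0 0 0 0 0 0 1; 0 0 0 0 0 0 1; 0 0 0 0 0 0 1; 0 0 0 0 0 0 1",
  "squeeze": 30
}}

```text
clock: 9.25
position: [0.5568, -0.0432, 0.13]
ee_rot: [-0.001, 0.671, 0.742, -0.002]
contact_force: [-5.9, -1.9, 6.4]
width: 0.0089
gripper_force: 29.3
```

```bash
cat > arc.py <<'E'
from h import *
from rig import manip
s=manip.get_state();print(s["clock"],s["position"],s["contact_force"],s["width"],s["gripper_force"],s["qpos"])
B=np.array([[.995,.1002],[-.1002,.995]]);C=np.array([.6373,-.0351])
def bar(t): # box x,z of the bar
    t=np.radians(t);return 0.11-.19*np.cos(t)+.06*np.sin(t), .086+.19*np.sin(t)+.06*np.cos(t)
T=rot(s["ee_rot"])
g=s["position"]-.019*T[:,2]*1.0; gb=B@(g[:2]-C)
print("grasp pt box",gb,g[2],"lid angle deg",np.degrees(np.arctan2(g[2]-.086,.11-gb[0])-np.arctan2(.06,.19)))
E
python3 - <<'E'
from arc import *
p0=s["position"]
for t in range(0,61,3):
    x,z=bar(t); w=np.r_[B.T@np.array([x+.08,0]),z-.146]; print(t,np.round(T.T@w,4))
E
```

```text
9.25 [ 0.55682507 -0.04322228  0.12999207] [-5.9130851  -1.85355337  6.41930787] 0.008885877784096961 29.297836124897003 [-0.20087288  0.32882101  1.69402737 -0.00198703  1.1228953  -0.30059728]
grasp pt box [-8.08010032e-02 -8.97940178e-06] 0.14899187959537022 lid angle deg 0.7447814040131141
0 [0. 0. 0.]
3 [-0.      0.0034 -0.0099]
6 [-0.      0.0072 -0.0196]
9 [-0.      0.0116 -0.029 ]
12 [-0.      0.0165 -0.0383]
15 [-0.      0.0218 -0.0472]
18 [-0.      0.0276 -0.0559]
21 [-0.      0.0338 -0.0643]
24 [-0.      0.0405 -0.0723]
27 [-0.      0.0476 -0.0799]
30 [-0.0001  0.0551 -0.0872]
33 [-0.0001  0.0629 -0.0941]
36 [-1.000e-04  7.110e-02 -1.005e-01]
39 [-1.000e-04  7.960e-02 -1.066e-01]
42 [-1.000e-04  8.850e-02 -1.121e-01]
45 [-1.000e-04  9.760e-02 -1.172e-01]
48 [-1.000e-04  1.069e-01 -1.218e-01]
51 [-1.000e-04  1.165e-01 -1.259e-01]
54 [-1.000e-04  1.263e-01 -1.295e-01]
57 [-1.000e-04  1.362e-01 -1.326e-01]
60 [-1.000e-04  1.464e-01 -1.352e-01]
```

Request:
{"name": "servo_tool", "arguments": {
  "series": "0 0.0034 -0.0099 0 0 0 1; 0 0.0072 -0.0196 0 0 0 1; 0 0.0116 -0.029 0 0 0 1; 0 0.0165 -0.0383 0 0 0 1; 0 0.0218 -0.0472 0 0 0 1"
}}

```text
clock: 9.75
position: [0.5775, -0.0411, 0.1764]
ee_rot: [-0.003, 0.671, 0.742, -0.003]
contact_force: [-7.4, -2.3, 0.8]
width: 0.0086
gripper_force: 29.4
```

```bash
python3 arc.py
```

```text
9.75 [ 0.57753433 -0.04110001  0.17641655] [-7.40144597 -2.29454787  0.77397831] 0.008569887580329115 29.38272625207901 [-0.18975372  0.32122085  1.57902377 -0.00239876  1.24904439 -0.28929933]
grasp pt box [-5.99155643e-02  1.81149064e-05] 0.19541593765091841 lid angle deg 15.253658214327126
```

Request:
{"name": "servo_tool", "arguments": {
  "series": "0 0.0058 -0.0087 0 0 0 1; 0 0.012 -0.0171 0 0 0 1; 0 0.0187 -0.0251 0 0 0 1; 0 0.0258 -0.0327 0 0 0 1; 0 0.0333 -0.04 0 0 0 1"
}}

```text
clock: 10.25
position: [0.6102, -0.0378, 0.2176]
ee_rot: [-0.003, 0.671, 0.742, -0.003]
contact_force: [-9.7, -1.1, 6.2]
width: 0.0086
gripper_force: 29.4
```

```bash
python3 arc.py
```

```text
10.25 [ 0.61021076 -0.03779993  0.21755707] [-9.68979761 -1.14061161  6.15028971] 0.008554665232495045 29.371655881404877 [-0.17411834  0.34266222  1.4406194  -0.0025652   1.36636534 -0.2737136 ]
grasp pt box [-2.70640936e-02  3.23712284e-05] 0.23655639765965333 lid angle deg 30.16021306637667
```

Request:
{"name": "servo_tool", "arguments": {
  "series": "0 0.007 -0.008 0 0 0 1; 0 0.0148 -0.0146 0 0 0 1; 0 0.023 -0.021 0 0 0 1; 0 0.0319 -0.0265 0 0 0 1; 0 0.041 -0.0315 0 0 0 1"
}}

```text
clock: 10.75
position: [0.6535, -0.0334, 0.2499]
ee_rot: [-0.001, 0.671, 0.742, -0.001]
contact_force: [-6.2, -0.2, 4.5]
width: 0.0092
gripper_force: 29.3
```

```bash
python3 arc.py
```

```text
10.75 [ 0.65348914 -0.03339341  0.24987473] [-6.21987783 -0.23029372  4.46321728] 0.00917489260274852 29.27481472492218 [-1.56777494e-01  3.89732486e-01  1.28777107e+00 -9.67270081e-04
  1.46637289e+00 -2.56695561e-01]
grasp pt box [1.6325813e-02 8.2549656e-05] 0.26887467589497743 lid angle deg 45.35147277159783
```

Request:
{"name": "servo_tool", "arguments": {
  "series": "0 0.0088 -0.005 0 0 0 1; 0 0.018 -0.0095 0 0 0 1; 0 0.0277 -0.0133 0 0 0 1; 0 0.0376 -0.0164 0 0 0 1; 0 0.0476 -0.019 0 0 0 1"
}}

```text
clock: 11.25
position: [0.7024, -0.0284, 0.2689]
ee_rot: [0.0, 0.671, 0.742, 0.0]
contact_force: [-3.6, -1.0, 5.1]
width: 0.0085
gripper_force: 29.7
```

Request:
{"name": "servo_tool", "arguments": {
  "series": "0 0 0 0 0 0 1; 0 0 0 0 0 0 1; 0 0 0 0 0 0 1; 0 0 0 0 0 0 1; 0 0 0 0 0 0 1"
}}

```text
clock: 11.75
position: [0.7026, -0.0284, 0.2687]
ee_rot: [0.001, 0.671, 0.742, 0.001]
contact_force: [-2.1, -0.1, 5.6]
width: 0.0085
gripper_force: 29.9
```

Run:
```python
from arc import *
from rig import eyes
im=eyes.get_image("scene");im2=eyes.get_image("top")
a=im[100:330,150:400];a=cv2.resize(a,None,fx=1.6,fy=1.6);b=cv2.resize(im2[100:280,130:330],None,fx=2,fy=2)
h=max(a.shape[0],b.shape[0]);pad=lambda x:cv2.copyMakeBorder(x,0,h-x.shape[0],0,0,0)
cv2.imwrite("pics/fin.png",np.hstack([pad(a),pad(b)])[:,:,::-1])
```

```text
11.75 [ 0.70255086 -0.02838975  0.2687402 ] [-2.05507735 -0.13629239  5.63928778] 0.008500491861034676 29.93334800004959 [-1.39395113e-01  4.58593424e-01  1.13074712e+00  2.76979370e-04
  1.54947276e+00 -2.39554323e-01]
grasp pt box [0.06554442 0.00014599] 0.28774012554139206 lid angle deg 60.047306456595116
```

View pics/fin.png

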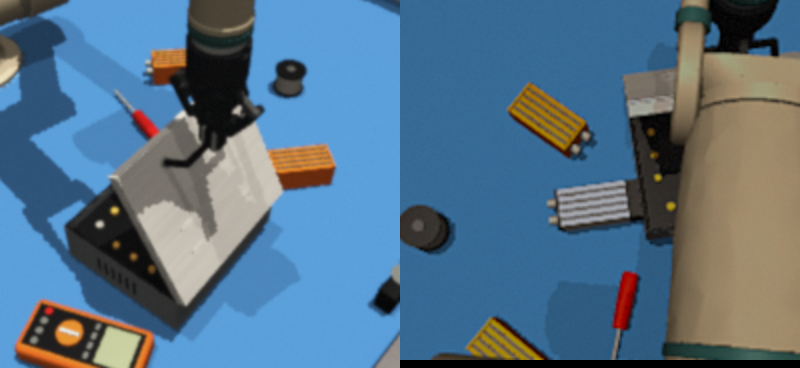

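The picture shows the lid at about 60° in the fingers, with the module still against the port and in line, and the meter, spool and screwdriver where they were. The bar's position on its arc gives 59.6–60.0°, and the grip is 30 N. I'll hand it in.

```bash
python3 -c "
from rig import manip
print(manip.sign_off())"
```

```text
the job is handed in; nothing more can be done
None
```

The job is handed in, with no pass/fail result returned: the module is docked flush and in line with the port, the gripper is holding the lid by its handle at about 60°, and the meter, spool and screwdriver were not touched.

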